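# Take the play out of a trolley wheel's bearing

## Task

Check the red trolley wheel in its bench stand for bearing play: rock the top of the wheel firmly but gently against its stop towards the yellow post, then against its stop towards the blue post. Then push the orange tab towards the wheel until the taper bites and all the play is gone, without forcing it, and rock the wheel again with the same firmness, first towards yellow, then towards blue, to make sure it no longer moves on its axle. Leave it standing centred and let go, with the loose things around it left alone.

Things in the scene. Friction and masses are not known exactly. Their poses are not given: they have to be found in the camera images.
- stand: Bench stand bolted to the table: dark base plate 390 x 180 x 12 mm (x -255 to +135), grey head, wheel between two posts. Origin on the table under the hub; +x: push direction of the orange tab, tab to wheel; +y, along the axle, to the yellow post, -y to the blue one; z up. Posts at y = +-55 mm, 12 mm thick, 34 mm along x, bearing housings to 162 mm above the table.
- wheel: Black tyre 150 mm diameter, 32 mm wide, red disc; origin at the hub, 145 mm above the table; y axis = axle, on which it also spins. The rim stands free above the posts: straddle the tyre from above with a finger on either side (one on the yellow side, one on the blue), tips some 30 mm below its top (190 mm above the table), and push it either way.
- tyre_top (a point): Topmost point of the tyre, mid-width, 220 mm above the table when upright; moves with the rocking.
- fork (a joint): Rocking angle (rad) of wheel and axle relative to the head, about the stand's x axis through the hub: 0 centred, positive with the wheel's top towards yellow. The worn bearing lets it move freely (about 1 N at the rim) by 0.03 to 0.13 rad either way, different each time, up to a hard stop. Tight means within 0.008 rad under a firm rock.
- head (a joint): Lean (rad) of the whole head on its rubber mount, about an axis along the stand's x, 20 mm above the table, positive to yellow: spring of 140 N m/rad, 0 when nobody pushes. It leans only once the wheel is against its stop: 5 N sideways 190 mm above the table give 0.006 rad (1 mm), 10 N 0.012. A firm rock is more than 0.006 (5 N); beyond 0.017 (14 N) the bearing is damaged.
- takeup (a joint): Travel (m) of the brass take-up slide towards the wheel, 0 to 0.060; starts at 0 to 0.003, moved by the tab against some 3 N (plus 1 N at 20 mm/s), stays where it is left. Its two jaws (tapered 14 degrees, under the grey covers) close on a pin 103 mm below the hub, centre the wheel and end its play. They are worn: the bite comes somewhere from 0.015 to 0.054, unknown.
- tab (a joint): Compression (m) of the spring between the orange tab and the slide: 0 free, 6 N per mm. Biting taper: 7 to 12 N of push is a good snug fit; more than 0.0027 (16 N) would force it.
- tab_top (a point): Middle of the top edge of the orange push tab, 104 mm above the table. The tab is an upright plate 12 mm thick along the stand's x, 44 mm wide along y, reaching from 29 to 104 mm above the table, at stand x = -215 mm with the take-up fully back. Push on its face that looks away from the wheel, in the stand's +x.
- bearing: Loose steel bearing ring, 40 mm diameter, 12 mm high, lying on the stand's base plate; leave alone. Origin at its underside.
- wrench: Loose wrench, 180 mm, on the table beside the stand; leave alone.
- grease: Grease can, 72 mm diameter, 100 mm tall, origin at its underside; leave alone.
- weight: Cast concrete weight with a knob, 100 mm diameter, 72 mm tall, origin at its underside; leave alone.
- hammer: Hammer, 260 mm, lying on the table; leave alone.
- brush: Brush, 200 mm, lying on the table; leave alone.
- mould: Square steel casting mould, 130 x 130 x 30 mm, open at the top; leave alone.

How it is judged:
By the outcome, as a careful person would: the job done as asked, in the order asked, and still so for the second after the job is handed in, with the robot touching nothing.
It also fails if it takes over 72 s, if anything falls off the work surface, if the arm or the gripper's body presses on something with over 40 N, if the wrist force passes 120 N, or if a joint passes its speed limit or range.

## Robot

A 6-joint arm with a two-finger parallel gripper is mounted at the origin on the work surface. World frame = base frame: x ahead of the robot, y to its left, z up, the work surface at z = 0. Lengths are in mm, angles in rad, forces in N, time in s.
With the tool pointing down it reaches from about 325 to 875 mm from the base axis. Payload 4.4 kg.
Tool frame: the origin (TCP) lies on the centre line of the jaws, within the pads' length; the fingertips stand 25 mm ahead of it and the grasp point (between the pads) lies 6 mm ahead of it (arm.tcp_to_tips is the distance from the TCP to the fingertips, in mm); z points along the fingers, y is the line along which they close (so a half turn about z gives the same grasp; the last joint's range is limited). The gripper opens to 85 mm and grips with 20 to 120 N. Pads are 22 mm wide; open, the fingers measure 114 mm over their backs; the gripper's body (76 mm by 85 mm) begins 54 mm behind the grasp point. The pads swing forward as they close: fully open they stand 13 mm farther back than shut.
Start: joints at [0.994, 0.207, 1.542, -0, 1.393, -0.15], TCP at [238.036, 523.418, 227.682] pointing down, gripper open.
Joint ranges: [-2.73, 2.73], [-0.86, 2.22], [0.23, 2.46], [-1.11, 4.25], [0.08, 2.63], [-2.82, 2.82]. Speed limits (rad/s): [2.79, 2.79, 3.14, 3.14, 3.14, 3.14].

## Interface

Orientations are given as a unit quaternion [x, y, z, w].
In Python, from station import arm gives the robot as it stands.
- The arm moves only by the tool move_arm, never from a script. Its argument "commands" is a list of rows, each an object of numbers: "fingers": the opening, from 0 (shut) to 1 (fully open); "dx", "dy", "dz": the shift along the tool's x, y, z normalised to -1 to 1, where 1 is 0.04 m; "turn": the turn about the tool's z normalised to -1 to 1, where 1 is 4 degrees. In form: [{"fingers": .., "dx": .., "dy": .., "dz": .., "turn": ..}, ...]. A call has 1 to 10 rows; each row shifts and turns the commanded pose from where the row before left it, along the tool's axes as they then stand; what a row does not reach is not made up. A row lasts 1/12 s, in which the tool goes at most 41.7 mm and 7.16 degrees, less where a joint would pass 70% of its speed; a pose out of reach is approached as far as the arm can. A call with a number of a shift or a turn outside -1 to 1 is refused whole. A call with a gripper value outside its range is refused whole. The fingers move at their own pace and stop on an object; "force" is the grip in N (left out, the last holds). Time passes only in rows, so rows that do not move let the fingers close. It gives the time, the measured TCP pose, the force, the opening and the grip force at its end, in the units of the state.
- arm.get_obs(): the state, without advancing time (a new reading comes with each control period).
- arm.get_image(name): name is "scene" or "side" or "wrist"; returns the picture (480x640x3 uint8, red, green, blue); there is no depth.
- arm.camera_model(name): a dict with "fx", "fy", "cx", "cy" (pixels), "pose" (4x4, takes a point from camera to world coordinates); the wrist camera has in their place "tool_from_camera" (4x4, takes a point from camera to tool coordinates, whose origin is the TCP and whose axes are the flange's). Camera axes: x right, y up, looking along -z (the intrinsics and any distortion apply to the point x, -y, -z); pixel columns grow to the right and rows downward; lengths in mm; the calibration is good to about 2 mm. A picture is of the moment at which its call begins: read the wrist's pose just before it. camera_model takes no time and is no camera call.
- arm.close_job(): hands the job in; it is judged then, once.
The state is a dict: "time": time; "qpos": joint angles; "qd": joint speeds; "tau": joint torques, N m; "ee_pos": TCP position; "ee_rot": TCP orientation; "force": force on the tool from outside, world axes, zero at the start; "wrist_torque": the same for the moment, N m; "width": finger opening in mm; "finger_force": force on a finger pad.
Only numpy, scipy, OpenCV 4.12 (cv2) and the standard library are available. Lean on these libraries where they do the work, as an engineer would, in place of code of your own. Each camera call takes 0.05 s, during which the arm holds its last target. There are 200 camera calls.

## Working session

There is one attempt and no reset: what is moved stays moved. The work goes in short steps, Python scripts to look and compute and a tool call to move; the robot and the scene stay as the last step left them, time stands still between calls to the robot, and variables do not carry over. Pictures are saved under pics/ and viewed, at most 10 in all, crops included, and the job is handed in when it is done.

Besides the shell and the picture viewer there is one more tool, called after ">>>" as name(argument=value, ...), one argument or row to a line, values as JSON. move_arm: Moves the arm, as the interface text tells. Its arguments: {"type":"object","properties":{"commands":{"type":"array","items":{"type":"object","properties":{"fingers":{"type":"number"},"dx":{"type":"number","minimum":-1,"maximum":1},"dy":{"type":"number","minimum":-1,"maximum":1},"dz":{"type":"number","minimum":-1,"maximum":1},"turn":{"type":"number","minimum":-1,"maximum":1}}}},"force":{"type":"number"}},"required":["commands"]}

```bash
ls; mkdir -p pics; python3 - <<'E'
from station import arm
import cv2,numpy as np
for n in("scene","side"):
    im=arm.get_image(n); cv2.imwrite(f"pics/{n}0.png",im[:,:,::-1])
    m=arm.camera_model(n); print(n,{k:(np.round(v,3).tolist()) for k,v in m.items()})
m=arm.camera_model("wrist");print({k:(np.round(v,3).tolist()) for k,v in m.items()})
o=arm.get_obs();print(o, arm.tcp_to_tips)
E
```

```text
pics
scene {'fx': 465.67, 'fy': 465.67, 'cx': 317.121, 'cy': 245.615, 'pose': [[0.797, -0.515, 0.316, 900.862], [0.604, 0.67, -0.432, -497.389], [0.011, 0.535, 0.845, 1072.299], [0.0, 0.0, 0.0, 1.0]]}
side {'fx': 529.844, 'fy': 529.844, 'cx': 313.431, 'cy': 236.847, 'pose': [[0.983, 0.099, -0.156, 333.308], [-0.184, 0.595, -0.782, -1096.334], [0.016, 0.797, 0.603, 959.907], [0.0, 0.0, 0.0, 1.0]]}
{'fx': 429.335, 'fy': 429.335, 'cx': 325.222, 'cy': 231.288, 'tool_from_camera': [[0.0, 0.95, 0.313, 81.039], [1.0, 0.0, -0.001, -1.282], [-0.001, 0.313, -0.95, -146.083], [0.0, 0.0, 0.0, 1.0]]}
{'time': 0.1, 'qpos': array([ 9.93513310e-01,  2.07384821e-01,  1.54281620e+00,  1.72611558e-05,
        1.39349220e+00, -1.50497801e-01]), 'qd': array([-6.70963836e-04, -1.84793355e-03, -1.95058776e-03, -1.52783108e-03,
        7.29052829e-04,  9.09685144e-05]), 'tau': array([-1.13178001e-03, -3.84096086e+01, -2.92547983e+01, -2.05470501e-04,
        4.89828730e-03, -1.26777624e-05]), 'ee_pos': array([237.64275092, 522.83684966, 226.61104297]), 'ee_rot': array([ 2.11778149e-01,  9.77317202e-01, -9.78486154e-04, -3.81746230e-04]), 'force': array([ 0.41580392,  0.64651068, -0.31472778]), 'wrist_torque': array([-0.02222922, -0.00307614, -0.01056509]), 'finger_force': 0.0, 'width': 85.45622252986995} 25.0
```

View pics/scene0.png

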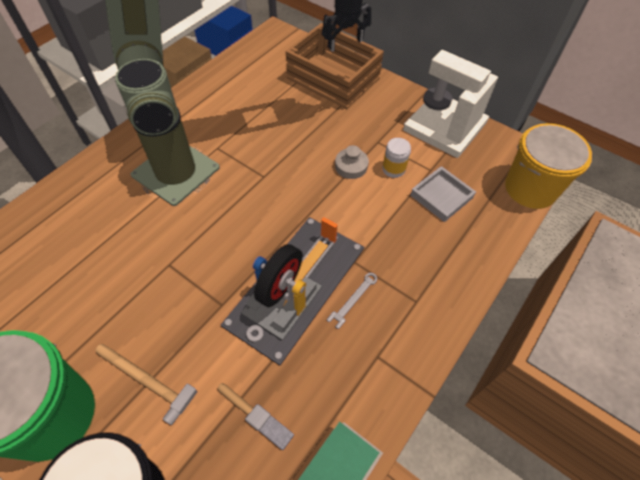

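View pics/side0.png

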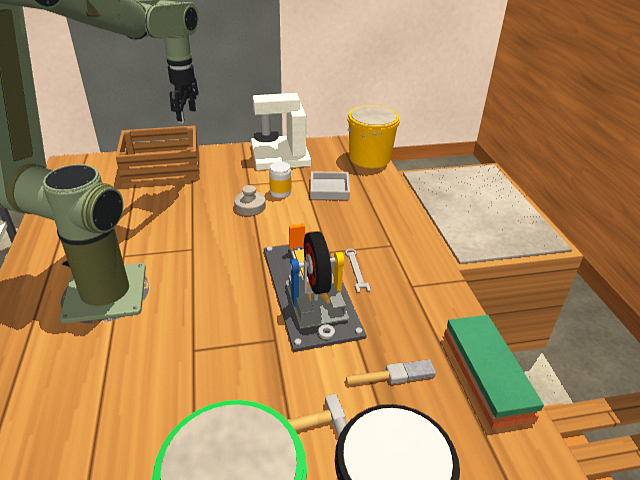

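The scene picture shows the stand with plate corners near (320,222), (361,245), (278,357) and (224,322), and the orange tab at (329,230). In the side picture the tab is at (297,236) and the tyre top at (316,233). I'll cast the plate outline and the tab onto planes.

```bash
cat > h.py <<'E'
import numpy as np,cv2
from station import arm
from scipy.spatial.transform import Rotation as R
def cam(n):
    m=arm.camera_model(n)
    if n=="wrist":
        o=arm.get_obs();T=np.eye(4);T[:3,:3]=R.from_quat(o["ee_rot"]).as_matrix();T[:3,3]=o["ee_pos"];P=T@m["tool_from_camera"]
    else:P=m["pose"]
    return m,np.array(P)
def cast(c,uv,z):
    m,P=c;uv=np.atleast_2d(uv).astype(float)
    d=np.c_[(uv[:,0]-m["cx"])/m["fx"],-(uv[:,1]-m["cy"])/m["fy"],-np.ones(len(uv))]@P[:3,:3].T
    return P[:3,3]+d*((z-P[2,3])/d[:,2])[:,None]
def proj(c,X):
    m,P=c;q=(np.atleast_2d(X)-P[:3,3])@P[:3,:3]
    return np.c_[m["cx"]+m["fx"]*q[:,0]/-q[:,2],m["cy"]-m["fy"]*q[:,1]/-q[:,2]]
E
python3 - <<'E'
from h import *
S={}
for n,box in(("scene",(200,200,380,370)),("side",(250,235,380,360))):
    im=cv2.imread(f"pics/{n}0.png");c=cam(n);h=cv2.cvtColor(im,cv2.COLOR_BGR2HSV)
    k=((h[...,1]<70)&(h[...,2]<130)).astype(np.uint8);z=np.zeros_like(k);x0,y0,x1,y1=box;z[y0:y1,x0:x1]=1;k&=z
    cs,_=cv2.findContours(k,cv2.RETR_EXTERNAL,cv2.CHAIN_APPROX_NONE);ct=max(cs,key=cv2.contourArea)
    hull=cv2.approxPolyDP(cv2.convexHull(ct),4,True)[:,0]
    print(n,"plate hull",hull.tolist()); print(np.round(cast(c,hull,12)[:,:2]).tolist())
    k=((h[...,0]<12)&(h[...,1]>200)&(h[...,2]>180)).astype(np.uint8)&z if n=="scene" else ((h[...,0]<12)&(h[...,1]>200)&(h[...,2]>180)).astype(np.uint8)
    cs,_=cv2.findContours(k,cv2.RETR_EXTERNAL,cv2.CHAIN_APPROX_NONE)
    for q in cs:
        if cv2.contourArea(q)>40:
            b=cv2.boundingRect(q);print("orange",b,np.round(cv2.minAreaRect(q)[0]),cv2.approxPolyDP(q,2,True)[:,0].tolist())
E
```

```text
scene plate hull [[309, 218], [362, 249], [279, 364], [222, 323], [255, 259]]
[[431.0, 104.0], [606.0, 110.0], [630.0, -268.0], [455.0, -274.0], [399.0, -89.0]]
side plate hull [[321, 235], [365, 337], [294, 351], [264, 248]]
[[602.0, 138.0], [627.0, -276.0], [454.0, -289.0], [428.0, 103.0]]
```

>>> move_arm(
  commands=[
    {"dz": -1, "fingers": 1},
    {"dz": -1},
    {"dx": -0.627, "dy": -0.49, "dz": -0.03},
    {"dx": -0.627, "dy": -0.49, "dz": -0.03},
    {"dx": -0.627, "dy": -0.49, "dz": -0.03},
    {"dx": -0.627, "dy": -0.49, "dz": -0.03},
    {"dx": -0.627, "dy": -0.49, "dz": -0.03},
    {"dx": -0.627, "dy": -0.49, "dz": -0.03},
    {"dx": -0.627, "dy": -0.49, "dz": -0.03},
    {"dx": -0.627, "dy": -0.49, "dz": -0.03},
  ],
)

```text
validation failed for argument at $.co...
```

>>> move_arm(
  commands=[
    {"dx": -0.627, "dy": -0.49, "dz": -0.03},
    {"dx": -0.627, "dy": -0.49, "dz": -0.03},
    {"dx": -0.627, "dy": -0.49, "dz": -0.03},
    {"dx": -0.627, "dy": -0.49, "dz": -0.03},
    {"dx": -0.627, "dy": -0.49, "dz": -0.03},
    {"dx": -0.627, "dy": -0.49, "dz": -0.03},
    {"dx": -0.627, "dy": -0.49, "dz": -0.03},
    {"dx": -0.627, "dy": -0.49, "dz": -0.03},
    {"dx": -0.627, "dy": -0.49, "dz": -0.03},
    {"dx": -0.627, "dy": -0.49, "dz": -0.03},
  ],
)

```text
validation failed for argument at $.co...
```

>>> move_arm(
  commands=[
    {"dx": -0.627, "dy": -0.49},
    {"dx": -0.627, "dy": -0.49},
    {"turn": 1},
    {"turn": 1},
    {"turn": 1},
    {"turn": 1},
    {"turn": 1},
    {"turn": 1},
    {"turn": 1},
    {"turn": 1},
  ],
)

```text
validation failed for argument at $.co...
```

>>> move_arm(
  commands=[
    {"turn": 1},
    {"turn": 1},
    {"turn": 1},
    {"turn": 1},
    {"turn": 1},
    {"turn": 1},
    {"turn": 1},
    {"turn": 0.5},
    {},
    {},
  ],
)

```text
validation failed for argument at $.co...
```

```bash
python3 - <<'E'
from h import *
c=cam("wrist");im=arm.get_image("wrist");cv2.imwrite("pics/w1.png",im[:,:,::-1])
o=arm.get_obs();print(o["time"],o["ee_pos"],R.from_quat(o["ee_rot"]).as_matrix().round(4).tolist(),o["force"],o["width"])
O=np.array([534.5,-142,0]);d=np.array([.063,-.998,0]);e=np.array([.998,.063,0]);z=np.array([0,0,1])
for nm,p in dict(tab=O-215*d+104*z,top=O+220*z,hub=O+145*z,c1=O-255*d+90*e+12*z,c2=O+135*d+90*e+12*z,c3=O+135*d-90*e+12*z).items():print(nm,proj(c,p).round(1))
E
```

```text
0.15 [237.71805295 522.93149728 226.77635237] [[-0.9103, 0.414, -0.001], [0.414, 0.9103, -0.0015], [0.0003, -0.0017, -1.0]] [-0.6682687   1.10544403  1.31475334] 85.25164621070766
tab [[ 27.4 655.2]]
top [[-279.4  918.6]]
hub [[-175.   775.7]]
c1 [[151.  593.1]]
c2 [[-84.7 685.3]]
c3 [[-190.8  606.2]]
```

View pics/w1.png

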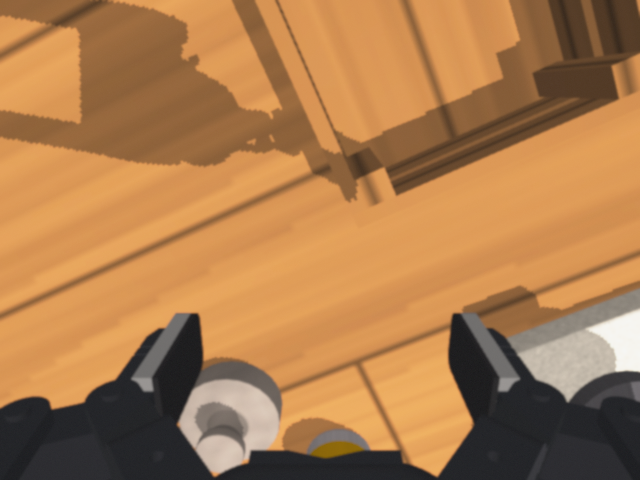

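The picture is still the start view, with the weight and can at the bottom edge. The rows were refused, so I'll give every field.

>>> move_arm(
  commands=[
    {"fingers": 1, "dx": 0, "dy": 0, "dz": -1, "turn": 0},
    {"fingers": 1, "dx": 0, "dy": 0, "dz": -1, "turn": 0},
    {"fingers": 1, "dx": -0.627, "dy": -0.49, "dz": -0.03, "turn": 0},
    {"fingers": 1, "dx": -0.627, "dy": -0.49, "dz": -0.03, "turn": 0},
    {"fingers": 1, "dx": -0.627, "dy": -0.49, "dz": -0.03, "turn": 0},
    {"fingers": 1, "dx": -0.627, "dy": -0.49, "dz": -0.03, "turn": 0},
    {"fingers": 1, "dx": -0.627, "dy": -0.49, "dz": -0.03, "turn": 0},
    {"fingers": 1, "dx": -0.627, "dy": -0.49, "dz": -0.03, "turn": 0},
    {"fingers": 1, "dx": -0.627, "dy": -0.49, "dz": -0.03, "turn": 0},
    {"fingers": 1, "dx": -0.627, "dy": -0.49, "dz": -0.03, "turn": 0},
  ],
)

```text
time: 0.98
ee_pos: [355.9, 296.1, 317.0]
ee_rot: [0.212, 0.977, -0.0, -0.0]
force: [0.5, -1.0, 0.3]
width: 85.5
finger_force: 0.0
```

>>> move_arm(
  commands=[
    {"fingers": 1, "dx": -0.627, "dy": -0.49, "dz": -0.03, "turn": 0},
    {"fingers": 1, "dx": -0.627, "dy": -0.49, "dz": -0.03, "turn": 0},
    {"fingers": 1, "dx": -0.627, "dy": -0.49, "dz": -0.03, "turn": 0},
    {"fingers": 1, "dx": -0.627, "dy": -0.49, "dz": -0.03, "turn": 0},
    {"fingers": 1, "dx": -0.627, "dy": -0.49, "dz": -0.03, "turn": 0},
    {"fingers": 1, "dx": -0.627, "dy": -0.49, "dz": -0.03, "turn": 0},
    {"fingers": 1, "dx": -0.627, "dy": -0.49, "dz": -0.03, "turn": 0},
    {"fingers": 1, "dx": -0.627, "dy": -0.49, "dz": -0.03, "turn": 0},
    {"fingers": 1, "dx": -0.627, "dy": -0.49, "dz": -0.03, "turn": 0},
    {"fingers": 1, "dx": -0.627, "dy": -0.49, "dz": -0.03, "turn": 0},
  ],
)

```text
time: 1.82
ee_pos: [503.2, 13.9, 329.0]
ee_rot: [0.212, 0.977, 0.0, -0.0]
force: [0.7, 0.5, -0.1]
width: 85.5
finger_force: 0.0
```

>>> move_arm(
  commands=[
    {"fingers": 1, "dx": -0.627, "dy": -0.49, "dz": 0, "turn": 0},
    {"fingers": 1, "dx": -0.627, "dy": -0.49, "dz": 0, "turn": 0},
    {"fingers": 1, "dx": 0, "dy": 0, "dz": 0, "turn": 1},
    {"fingers": 1, "dx": 0, "dy": 0, "dz": 0, "turn": 1},
    {"fingers": 1, "dx": 0, "dy": 0, "dz": 0, "turn": 1},
    {"fingers": 1, "dx": 0, "dy": 0, "dz": 0, "turn": 1},
    {"fingers": 1, "dx": 0, "dy": 0, "dz": 0, "turn": 1},
    {"fingers": 1, "dx": 0, "dy": 0, "dz": 0, "turn": 1},
    {"fingers": 1, "dx": 0, "dy": 0, "dz": 0, "turn": 1},
    {"fingers": 1, "dx": 0, "dy": 0, "dz": 0, "turn": 1},
  ],
)

```text
time: 2.65
ee_pos: [532.1, -41.0, 328.8]
ee_rot: [0.475, 0.88, -0.0, -0.0]
force: [0.3, 0.2, -0.0]
width: 85.5
finger_force: 0.0
```

>>> move_arm(
  commands=[
    {"fingers": 1, "dx": 0, "dy": 0, "dz": 0, "turn": 1},
    {"fingers": 1, "dx": 0, "dy": 0, "dz": 0, "turn": 1},
    {"fingers": 1, "dx": 0, "dy": 0, "dz": 0, "turn": 1},
    {"fingers": 1, "dx": 0, "dy": 0, "dz": 0, "turn": 1},
    {"fingers": 1, "dx": 0, "dy": 0, "dz": 0, "turn": 1},
    {"fingers": 1, "dx": 0, "dy": 0, "dz": 0, "turn": 1},
    {"fingers": 1, "dx": 0, "dy": 0, "dz": 0, "turn": 1},
    {"fingers": 1, "dx": 0, "dy": 0, "dz": 0, "turn": 0.5},
    {"fingers": 1, "dx": 0, "dy": 0, "dz": 0, "turn": 0},
    {"fingers": 1, "dx": 0, "dy": 0, "dz": 0, "turn": 0},
  ],
)

```text
time: 3.48
ee_pos: [532.2, -41.0, 328.9]
ee_rot: [0.685, 0.729, -0.0, -0.0]
force: [-1.1, -0.6, -0.1]
width: 85.4
finger_force: 0.0
```

```bash
python3 - <<'E'
from h import *
c=cam("wrist");im=arm.get_image("wrist");cv2.imwrite("pics/w2.png",im[:,:,::-1])
o=arm.get_obs();print(o["time"],o["ee_pos"],R.from_quat(o["ee_rot"]).as_matrix().round(4).tolist(),o["force"],o["width"])
O=np.array([534.5,-142,0]);d=np.array([.063,-.998,0]);e=np.array([.998,.063,0]);z=np.array([0,0,1])
for nm,p in dict(tab=O-215*d+104*z,top=O+220*z,hub=O+145*z,c1=O-255*d+90*e+12*z,c2=O+135*d+90*e+12*z,c3=O+135*d-90*e+12*z).items():print(nm,proj(c,p).round(1))
E
```

```text
3.5333 [532.21095404 -41.02344029 329.00691396] [[-0.0627, 0.998, -0.0005], [0.998, 0.0627, 0.0001], [0.0002, -0.0005, -1.0]] [-0.14014031  0.41549771 -0.38652175] 85.49394354136703
tab [[321.5  44.5]]
top [[321.  363.3]]
hub [[321.8 310.6]]
c1 [[415.    9.3]]
c2 [[394.7 354.9]]
c3 [[251.2 354.9]]
```

View pics/w2.png

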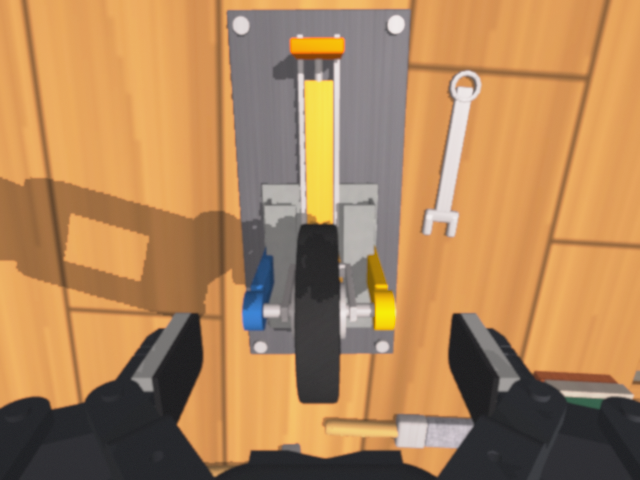

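The wrist picture shows the stand in line with the jaws, about 3 mm left of prediction. The tab is at (318,47) and the tyre runs from (318,225) to (318,400), with the blue post at x≈258 and the yellow one at x≈382. I'll go over the wheel and descend, straddling it.

>>> move_arm(
  commands=[
    {"fingers": 1, "dx": -0.84, "dy": -0.05, "dz": 0, "turn": 0},
    {"fingers": 1, "dx": -0.84, "dy": -0.05, "dz": 0, "turn": 0},
    {"fingers": 1, "dx": -0.84, "dy": -0.05, "dz": 0, "turn": 0},
    {"fingers": 1, "dx": 0, "dy": 0, "dz": 0, "turn": 0},
    {"fingers": 1, "dx": 0, "dy": 0, "dz": 0.6, "turn": 0},
    {"fingers": 1, "dx": 0, "dy": 0, "dz": 0.6, "turn": 0},
    {"fingers": 1, "dx": 0, "dy": 0, "dz": 0, "turn": 0},
  ],
)

```text
time: 4.12
ee_pos: [529.6, -140.9, 275.8]
ee_rot: [0.685, 0.729, -0.002, -0.005]
force: [0.1, 0.0, -1.1]
width: 85.5
finger_force: 0.0
```

```bash
python3 - <<'E'
from h import *
c=cam("wrist");im=arm.get_image("wrist");cv2.imwrite("pics/w3.png",im[:,:,::-1])
o=arm.get_obs();print(o["time"],o["ee_pos"],o["force"],o["width"])
h=cv2.cvtColor(im,cv2.COLOR_RGB2HSV)
for nm,m in dict(blue=(h[...,0]>100)&(h[...,0]<125)&(h[...,1]>150)&(h[...,2]>80),yel=(h[...,0]>20)&(h[...,0]<30)&(h[...,1]>200)&(h[...,2]>150),black=(h[...,2]<55)).items():
  for r in range(120,320,20):
    x=np.where(m[r,180:470])[0]+180
    if len(x):print(nm,r,x.min(),x.max(),end="; ")
for z in(220,200,162):print(z,cast(c,[[320,300],[321,300]],z).round(2).tolist())
E
```

```text
4.1667 [ 530.65828314 -141.10929026  278.18606603] [-0.40399743  0.8969319  -0.23695377] 85.35457412123094
blue 180 254 271; blue 200 235 272; blue 220 234 258; blue 240 238 261; yel 180 398 409; yel 200 404 430; yel 220 405 431; yel 240 403 427; black 120 306 357; black 140 304 304; black 280 304 360; black 300 305 359; 220 [[526.87, -165.45, 220.0], [527.39, -165.42, 220.0]]
200 [[527.06, -175.66, 200.0], [527.63, -175.63, 200.0]]
162 [[527.41, -195.07, 162.0], [528.08, -195.03, 162.0]]
```

View pics/w3.png

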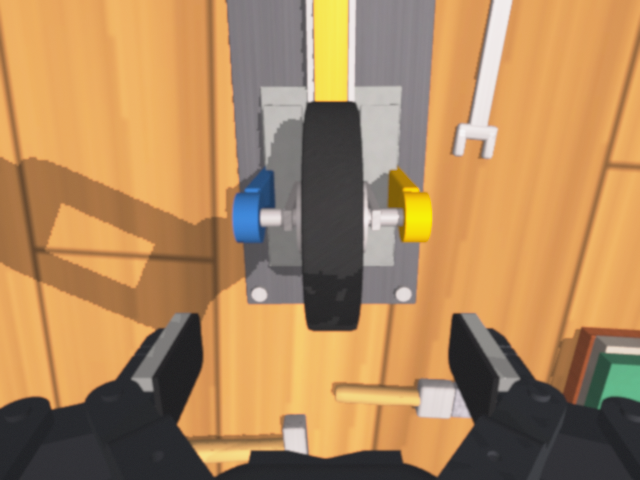

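The tyre is at columns 304–360, centre 332. The jaws' centre is at 325, so I'll shift about 3 mm to yellow, descend and narrow the jaws.

>>> move_arm(
  commands=[
    {"fingers": 1, "dx": 0, "dy": 0.07, "dz": 0.3, "turn": 0},
    {"fingers": 1, "dx": 0, "dy": 0, "dz": 0.5, "turn": 0},
    {"fingers": 1, "dx": 0, "dy": 0, "dz": 0.5, "turn": 0},
    {"fingers": 1, "dx": 0, "dy": 0, "dz": 0.4, "turn": 0},
    {"fingers": 0.65, "dx": 0, "dy": 0, "dz": 0, "turn": 0},
    {"fingers": 0.65, "dx": 0, "dy": 0, "dz": 0, "turn": 0},
    {"fingers": 0.65, "dx": 0, "dy": 0, "dz": 0, "turn": 0},
    {"fingers": 0.65, "dx": 0, "dy": 0, "dz": 0, "turn": 0},
  ],
)

```text
time: 4.83
ee_pos: [536.8, -142.3, 215.5]
ee_rot: [0.685, 0.729, 0.001, 0.002]
force: [-0.1, -0.6, 0.1]
width: 55.2
finger_force: 0.0
```

```bash
python3 - <<'E'
from h import *
im=arm.get_image("side");cv2.imwrite("pics/s1.png",cv2.resize(im[190:330,230:420],None,fx=4,fy=4,interpolation=cv2.INTER_CUBIC)[:,:,::-1])
o=arm.get_obs();print(o["time"],o["ee_pos"],o["force"],o["width"])
E
```

```text
4.8833 [ 536.66145936 -142.26820969  215.29434756] [ 0.13164261 -0.65948684 -0.07229168] 55.31577221680471
```

View pics/s1.png

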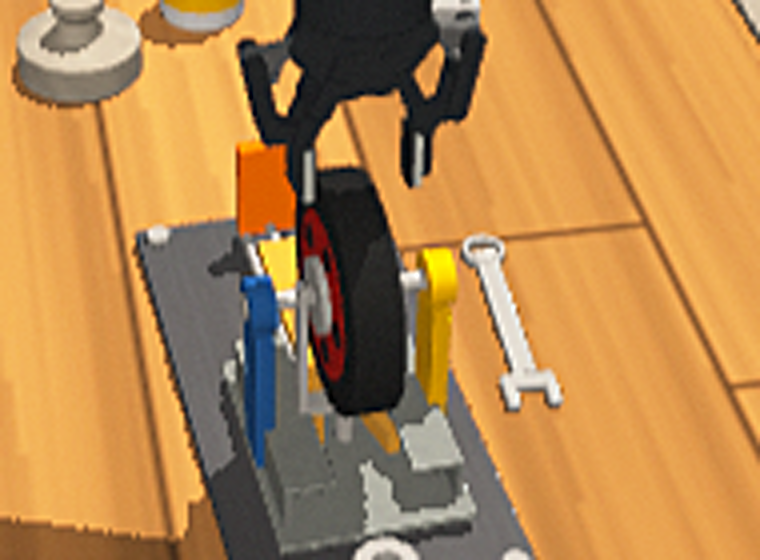

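The side crop shows the fingers on either side of the tyre, with the blue-side tip at (310,195) and the yellow-side tip at (415,180), and nothing touching. Next I'll rock towards yellow (+y tool).

>>> move_arm(
  commands=[
    {"fingers": 0.65, "dx": 0, "dy": 0.05, "dz": 0, "turn": 0},
    {"fingers": 0.65, "dx": 0, "dy": 0.05, "dz": 0, "turn": 0},
    {"fingers": 0.65, "dx": 0, "dy": 0.05, "dz": 0, "turn": 0},
    {"fingers": 0.65, "dx": 0, "dy": 0.025, "dz": 0, "turn": 0},
    {"fingers": 0.65, "dx": 0, "dy": 0.025, "dz": 0, "turn": 0},
    {"fingers": 0.65, "dx": 0, "dy": 0, "dz": 0, "turn": 0},
  ],
)

```text
time: 5.38
ee_pos: [543.6, -141.4, 213.2]
ee_rot: [0.685, 0.729, -0.0, -0.0]
force: [0.4, -0.4, -0.0]
width: 55.6
finger_force: 0.0
```

>>> move_arm(
  commands=[
    {"fingers": 0.65, "dx": 0, "dy": 0.025, "dz": 0, "turn": 0},
    {"fingers": 0.65, "dx": 0, "dy": 0.025, "dz": 0, "turn": 0},
    {"fingers": 0.65, "dx": 0, "dy": 0, "dz": 0, "turn": 0},
  ],
)

```text
time: 5.63
ee_pos: [545.5, -141.2, 213.2]
ee_rot: [0.685, 0.729, 0.0, -0.0]
force: [0.4, 0.7, -0.7]
width: 55.3
finger_force: 0.0
```

>>> move_arm(
  commands=[
    {"fingers": 0.65, "dx": 0, "dy": 0.025, "dz": 0, "turn": 0},
    {"fingers": 0.65, "dx": 0, "dy": 0.025, "dz": 0, "turn": 0},
    {"fingers": 0.65, "dx": 0, "dy": 0, "dz": 0, "turn": 0},
  ],
)

```text
time: 5.88
ee_pos: [547.6, -141.1, 213.3]
ee_rot: [0.685, 0.729, 0.0, 0.0]
force: [-0.9, -0.6, -0.2]
width: 55.5
finger_force: 0.0
```

>>> move_arm(
  commands=[
    {"fingers": 0.65, "dx": 0, "dy": 0.025, "dz": 0, "turn": 0},
    {"fingers": 0.65, "dx": 0, "dy": 0, "dz": 0, "turn": 0},
  ],
)

```text
time: 6.05
ee_pos: [548.5, -141.0, 213.3]
ee_rot: [0.685, 0.729, 0.0, 0.0]
force: [-0.2, 0.2, -0.6]
width: 55.2
finger_force: 0.0
```

>>> move_arm(
  commands=[
    {"fingers": 0.65, "dx": 0, "dy": 0.025, "dz": 0, "turn": 0},
    {"fingers": 0.65, "dx": 0, "dy": 0, "dz": 0, "turn": 0},
  ],
)

```text
time: 6.22
ee_pos: [549.5, -141.0, 213.3]
ee_rot: [0.685, 0.729, 0.0, 0.0]
force: [-1.0, -0.4, -0.6]
width: 55.4
finger_force: 0.0
```

>>> move_arm(
  commands=[
    {"fingers": 0.65, "dx": 0, "dy": 0.025, "dz": 0, "turn": 0},
    {"fingers": 0.65, "dx": 0, "dy": 0, "dz": 0, "turn": 0},
  ],
)

```text
time: 6.38
ee_pos: [550.5, -141.0, 213.3]
ee_rot: [0.685, 0.729, 0.0, 0.0]
force: [0.2, -0.9, 0.7]
width: 55.4
finger_force: 0.0
```

>>> move_arm(
  commands=[
    {"fingers": 0.65, "dx": 0, "dy": 0.025, "dz": 0, "turn": 0},
    {"fingers": 0.65, "dx": 0, "dy": 0, "dz": 0, "turn": 0},
  ],
)

```text
time: 6.55
ee_pos: [551.5, -140.9, 213.3]
ee_rot: [0.685, 0.729, 0.0, 0.0]
force: [-0.0, 0.1, -0.3]
width: 56.0
finger_force: 0.0
```

```bash
python3 - <<'E'
from h import *
im=arm.get_image("wrist");cv2.imwrite("pics/w4.png",im[:,:,::-1])
o=arm.get_obs();print(o["time"],o["ee_pos"],o["force"],o["width"],o["finger_force"])
E
```

```text
6.6 [ 551.43949582 -140.8852743   213.26814543] [ 0.36949142 -0.10784549  0.38371743] 55.41130702704655 0.0
```

View pics/w4.png

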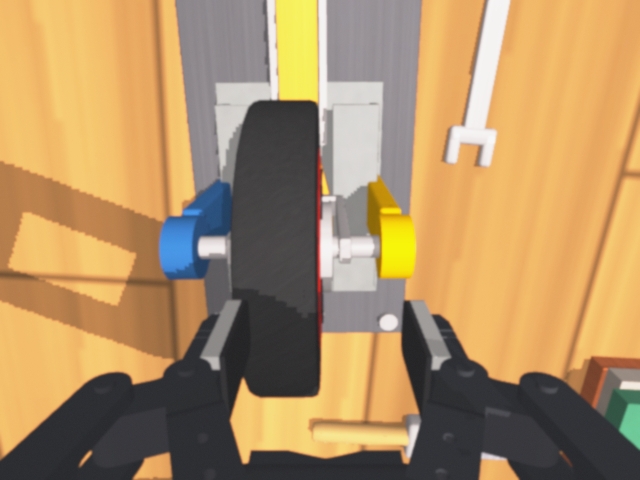

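The picture shows the tyre at columns 233–322 and not yet displaced. The left pad (250,302) seems to overlap its edge, so I'll check the true tip height from the side view.

```bash
python3 - <<'E'
from h import *
c=cam("side");t=np.array([536.66,-142.27,215.3]);y=np.array([.998,.063,0])
for zz in(0,-10,-20,-25,-35):
    print(zz,[(4*(proj(c,t+s*27.6*y+[0,0,zz])[0]-[230,190])).round(0).tolist() for s in(1,-1)])
print("top",4*(proj(c,[[533,-142,220]])[0]-[230,190]), 4*(proj(c,[[533,-142,145]])[0]-[230,190]))
E
```

```text
0 [[401.0, 190.0], [309.0, 203.0]]
-10 [[401.0, 204.0], [309.0, 217.0]]
-20 [[400.0, 217.0], [309.0, 231.0]]
-25 [[400.0, 224.0], [309.0, 237.0]]
-35 [[399.0, 237.0], [309.0, 251.0]]
top [349.35353796 190.77226397] [346.85213285 290.50666804]
```

At this opening the tips are about level with the TCP, so they are too high. I'll re-centre and go about 19 mm lower.

>>> move_arm(
  commands=[
    {"fingers": 0.65, "dx": 0, "dy": -0.2, "dz": 0, "turn": 0},
    {"fingers": 0.65, "dx": 0, "dy": -0.2, "dz": 0, "turn": 0},
    {"fingers": 0.65, "dx": 0, "dy": 0, "dz": 0, "turn": 0},
    {"fingers": 0.65, "dx": 0, "dy": 0, "dz": 0, "turn": 0},
    {"fingers": 0.65, "dx": 0, "dy": 0, "dz": 0.16, "turn": 0},
    {"fingers": 0.65, "dx": 0, "dy": 0, "dz": 0.16, "turn": 0},
    {"fingers": 0.65, "dx": 0, "dy": 0, "dz": 0.16, "turn": 0},
    {"fingers": 0.65, "dx": 0, "dy": 0, "dz": 0, "turn": 0},
    {"fingers": 0.65, "dx": 0, "dy": 0, "dz": 0, "turn": 0},
  ],
)

```text
time: 7.35
ee_pos: [534.8, -141.6, 192.9]
ee_rot: [0.685, 0.729, -0.0, -0.001]
force: [0.8, -0.5, 0.3]
width: 55.5
finger_force: 0.0
```

>>> move_arm(
  commands=[
    {"fingers": 0.65, "dx": 0, "dy": 0.05, "dz": 0, "turn": 0},
    {"fingers": 0.65, "dx": 0, "dy": 0.05, "dz": 0, "turn": 0},
    {"fingers": 0.65, "dx": 0, "dy": 0.05, "dz": 0, "turn": 0},
    {"fingers": 0.65, "dx": 0, "dy": 0, "dz": 0, "turn": 0},
  ],
)

```text
time: 7.68
ee_pos: [542.2, -141.6, 194.5]
ee_rot: [0.685, 0.729, 0.0, 0.001]
force: [0.4, 0.6, -0.5]
width: 55.7
finger_force: 0.0
```

>>> move_arm(
  commands=[
    {"fingers": 0.65, "dx": 0, "dy": 0.03, "dz": 0, "turn": 0},
    {"fingers": 0.65, "dx": 0, "dy": 0.03, "dz": 0, "turn": 0},
    {"fingers": 0.65, "dx": 0, "dy": 0.03, "dz": 0, "turn": 0},
    {"fingers": 0.65, "dx": 0, "dy": 0, "dz": 0, "turn": 0},
  ],
)

```text
time: 8.02
ee_pos: [545.1, -141.3, 194.1]
ee_rot: [0.685, 0.729, -0.0, -0.0]
force: [0.5, -0.0, 0.3]
width: 55.9
finger_force: 0.2
```

>>> move_arm(
  commands=[
    {"fingers": 0.65, "dx": 0, "dy": 0.025, "dz": 0, "turn": 0},
    {"fingers": 0.65, "dx": 0, "dy": 0.025, "dz": 0, "turn": 0},
    {"fingers": 0.65, "dx": 0, "dy": 0, "dz": 0, "turn": 0},
  ],
)

```text
time: 8.27
ee_pos: [547.1, -141.1, 194.1]
ee_rot: [0.685, 0.729, -0.0, -0.0]
force: [-0.3, -0.1, 0.9]
width: 55.5
finger_force: 0.4
```

>>> move_arm(
  commands=[
    {"fingers": 0.65, "dx": 0, "dy": 0.025, "dz": 0, "turn": 0},
    {"fingers": 0.65, "dx": 0, "dy": 0, "dz": 0, "turn": 0},
  ],
)

```text
time: 8.43
ee_pos: [548.1, -141.1, 194.1]
ee_rot: [0.685, 0.729, 0.0, 0.0]
force: [-1.2, 0.4, 0.7]
width: 55.0
finger_force: 0.4
```

Contact: finger_force reads 0.2–0.4 N from x≈545. I'll go on in 1 mm steps.

>>> move_arm(
  commands=[
    {"fingers": 0.65, "dx": 0, "dy": 0.025, "dz": 0, "turn": 0},
    {"fingers": 0.65, "dx": 0, "dy": 0, "dz": 0, "turn": 0},
  ],
)

```text
time: 8.6
ee_pos: [548.9, -141.0, 194.1]
ee_rot: [0.685, 0.729, -0.0, -0.0]
force: [-1.9, -0.1, 2.0]
width: 55.5
finger_force: 0.8
```

>>> move_arm(
  commands=[
    {"fingers": 0.65, "dx": 0, "dy": 0.025, "dz": 0, "turn": 0},
    {"fingers": 0.65, "dx": 0, "dy": 0, "dz": 0, "turn": 0},
  ],
)

```text
time: 8.77
ee_pos: [549.4, -141.0, 194.0]
ee_rot: [0.685, 0.729, -0.001, -0.001]
force: [-2.8, -0.4, 2.0]
width: 55.3
finger_force: 1.8
```

>>> move_arm(
  commands=[
    {"fingers": 0.65, "dx": 0, "dy": 0.025, "dz": 0, "turn": 0},
    {"fingers": 0.65, "dx": 0, "dy": 0, "dz": 0, "turn": 0},
  ],
)

```text
time: 8.93
ee_pos: [550.1, -140.9, 194.0]
ee_rot: [0.685, 0.729, -0.001, -0.001]
force: [-5.8, -0.8, 3.6]
width: 55.9
finger_force: 2.9
```

>>> move_arm(
  commands=[
    {"fingers": 0.65, "dx": 0, "dy": 0.025, "dz": 0, "turn": 0},
    {"fingers": 0.65, "dx": 0, "dy": 0, "dz": 0, "turn": 0},
  ],
)

```text
time: 9.1
ee_pos: [550.5, -140.9, 194.0]
ee_rot: [0.685, 0.729, -0.001, -0.001]
force: [-7.4, -0.1, 4.1]
width: 55.4
finger_force: 3.7
```

>>> move_arm(
  commands=[
    {"fingers": 0.65, "dx": 0, "dy": 0.015, "dz": 0, "turn": 0},
    {"fingers": 0.65, "dx": 0, "dy": 0, "dz": 0, "turn": 0},
    {"fingers": 0.65, "dx": 0, "dy": 0, "dz": 0, "turn": 0},
  ],
)

```text
time: 9.35
ee_pos: [550.7, -140.9, 194.0]
ee_rot: [0.685, 0.729, -0.002, -0.002]
force: [-7.5, -0.3, 5.6]
width: 55.7
finger_force: 4.1
```

>>> move_arm(
  commands=[
    {"fingers": 0.65, "dx": 0, "dy": 0.02, "dz": 0, "turn": 0},
    {"fingers": 0.65, "dx": 0, "dy": 0, "dz": 0, "turn": 0},
    {"fingers": 0.65, "dx": 0, "dy": 0, "dz": 0, "turn": 0},
  ],
)

```text
time: 9.6
ee_pos: [551.1, -140.9, 194.0]
ee_rot: [0.685, 0.729, -0.002, -0.002]
force: [-9.4, 1.1, 5.3]
width: 55.4
finger_force: 4.7
```

```bash
python3 - <<'E'
from h import *
im=arm.get_image("side");cv2.imwrite("pics/s2.png",cv2.resize(im[190:330,230:420],None,fx=4,fy=4,interpolation=cv2.INTER_CUBIC)[:,:,::-1])
o=arm.get_obs();print(o["time"],o["ee_pos"],o["force"],o["wrist_torque"],o["width"])
E
```

```text
9.65 [ 551.0322881  -140.88707887  193.9590385 ] [-8.41892863 -0.49791941  5.8663948 ] [-0.10585262  1.66673389 -0.02747564] 55.348794837413344
```

View pics/s2.png

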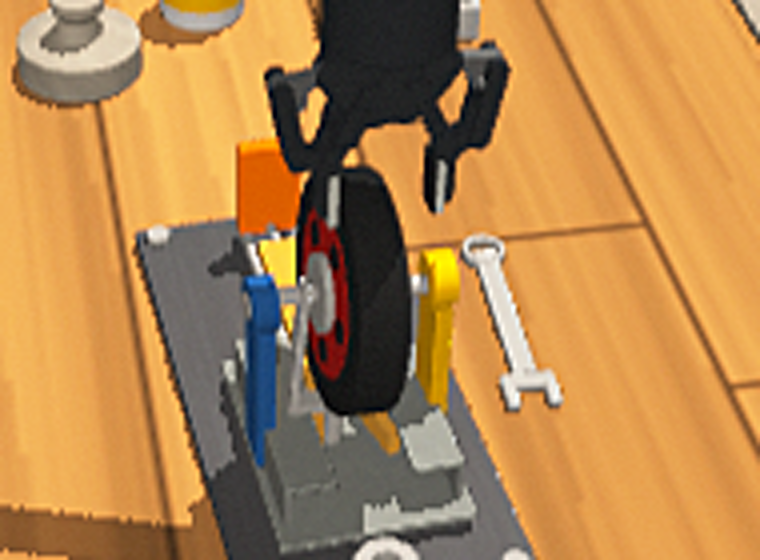

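The crop shows the blue-side pad pressing the tyre towards yellow at about 9 N against the stop. Now I'll rock towards blue.

>>> move_arm(
  commands=[
    {"fingers": 0.65, "dx": 0, "dy": -0.05, "dz": 0, "turn": 0},
    {"fingers": 0.65, "dx": 0, "dy": -0.1, "dz": 0, "turn": 0},
    {"fingers": 0.65, "dx": 0, "dy": -0.15, "dz": 0, "turn": 0},
    {"fingers": 0.65, "dx": 0, "dy": -0.15, "dz": 0, "turn": 0},
    {"fingers": 0.65, "dx": 0, "dy": -0.1, "dz": 0, "turn": 0},
    {"fingers": 0.65, "dx": 0, "dy": -0.05, "dz": 0, "turn": 0},
    {"fingers": 0.65, "dx": 0, "dy": 0, "dz": 0, "turn": 0},
    {"fingers": 0.65, "dx": 0, "dy": 0, "dz": 0, "turn": 0},
  ],
)

```text
time: 10.32
ee_pos: [529.6, -142.3, 194.2]
ee_rot: [0.685, 0.729, 0.0, 0.0]
force: [0.2, -0.3, -0.7]
width: 55.1
finger_force: 0.0
```

>>> move_arm(
  commands=[
    {"fingers": 0.65, "dx": 0, "dy": -0.03, "dz": 0, "turn": 0},
    {"fingers": 0.65, "dx": 0, "dy": -0.03, "dz": 0, "turn": 0},
    {"fingers": 0.65, "dx": 0, "dy": -0.03, "dz": 0, "turn": 0},
    {"fingers": 0.65, "dx": 0, "dy": 0, "dz": 0, "turn": 0},
  ],
)

```text
time: 10.65
ee_pos: [525.8, -142.5, 194.1]
ee_rot: [0.685, 0.729, 0.0, 0.0]
force: [-0.4, 0.3, 0.6]
width: 55.2
finger_force: 0.1
```

>>> move_arm(
  commands=[
    {"fingers": 0.65, "dx": 0, "dy": -0.03, "dz": 0, "turn": 0},
    {"fingers": 0.65, "dx": 0, "dy": -0.03, "dz": 0, "turn": 0},
    {"fingers": 0.65, "dx": 0, "dy": 0, "dz": 0, "turn": 0},
  ],
)

```text
time: 10.9
ee_pos: [523.4, -142.7, 194.2]
ee_rot: [0.685, 0.729, -0.0, 0.0]
force: [0.9, -0.3, 1.0]
width: 55.5
finger_force: 0.2
```

>>> move_arm(
  commands=[
    {"fingers": 0.65, "dx": 0, "dy": -0.025, "dz": 0, "turn": 0},
    {"fingers": 0.65, "dx": 0, "dy": -0.025, "dz": 0, "turn": 0},
    {"fingers": 0.65, "dx": 0, "dy": 0, "dz": 0, "turn": 0},
  ],
)

```text
time: 11.15
ee_pos: [521.3, -142.8, 194.1]
ee_rot: [0.685, 0.729, -0.0, -0.0]
force: [-0.3, -0.3, 0.9]
width: 55.2
finger_force: 0.2
```

>>> move_arm(
  commands=[
    {"fingers": 0.65, "dx": 0, "dy": -0.025, "dz": 0, "turn": 0},
    {"fingers": 0.65, "dx": 0, "dy": 0, "dz": 0, "turn": 0},
  ],
)

```text
time: 11.32
ee_pos: [520.4, -142.8, 194.1]
ee_rot: [0.685, 0.729, 0.0, 0.0]
force: [0.0, 0.2, 0.3]
width: 55.4
finger_force: 0.3
```

>>> move_arm(
  commands=[
    {"fingers": 0.65, "dx": 0, "dy": -0.025, "dz": 0, "turn": 0},
    {"fingers": 0.65, "dx": 0, "dy": 0, "dz": 0, "turn": 0},
  ],
)

```text
time: 11.48
ee_pos: [519.4, -142.9, 194.2]
ee_rot: [0.685, 0.729, 0.0, 0.0]
force: [1.1, 0.8, 0.6]
width: 55.6
finger_force: 0.3
```

>>> move_arm(
  commands=[
    {"fingers": 0.65, "dx": 0, "dy": -0.025, "dz": 0, "turn": 0},
    {"fingers": 0.65, "dx": 0, "dy": 0, "dz": 0, "turn": 0},
  ],
)

```text
time: 11.65
ee_pos: [518.4, -143.0, 194.1]
ee_rot: [0.685, 0.729, -0.0, 0.0]
force: [0.3, 0.0, 0.9]
width: 55.5
finger_force: 0.4
```

>>> move_arm(
  commands=[
    {"fingers": 0.65, "dx": 0, "dy": -0.025, "dz": 0, "turn": 0},
    {"fingers": 0.65, "dx": 0, "dy": 0, "dz": 0, "turn": 0},
  ],
)

```text
time: 11.82
ee_pos: [517.3, -143.0, 194.1]
ee_rot: [0.685, 0.729, -0.0, -0.0]
force: [0.8, -0.1, 0.5]
width: 55.3
finger_force: 0.4
```

>>> move_arm(
  commands=[
    {"fingers": 0.65, "dx": 0, "dy": -0.025, "dz": 0, "turn": 0},
    {"fingers": 0.65, "dx": 0, "dy": 0, "dz": 0, "turn": 0},
  ],
)

```text
time: 11.98
ee_pos: [516.5, -143.1, 194.2]
ee_rot: [0.685, 0.729, 0.0, 0.0]
force: [1.0, -0.0, 0.6]
width: 55.8
finger_force: 0.6
```

>>> move_arm(
  commands=[
    {"fingers": 0.65, "dx": 0, "dy": -0.025, "dz": 0, "turn": 0},
    {"fingers": 0.65, "dx": 0, "dy": 0, "dz": 0, "turn": 0},
  ],
)

```text
time: 12.15
ee_pos: [515.9, -143.1, 194.3]
ee_rot: [0.685, 0.729, 0.0, 0.001]
force: [2.9, 0.5, -0.3]
width: 55.7
finger_force: 1.4
```

>>> move_arm(
  commands=[
    {"fingers": 0.65, "dx": 0, "dy": -0.025, "dz": 0, "turn": 0},
    {"fingers": 0.65, "dx": 0, "dy": -0.025, "dz": 0, "turn": 0},
    {"fingers": 0.65, "dx": 0, "dy": 0, "dz": 0, "turn": 0},
    {"fingers": 0.65, "dx": 0, "dy": 0, "dz": 0, "turn": 0},
  ],
)

```text
time: 12.48
ee_pos: [514.8, -143.2, 194.3]
ee_rot: [0.685, 0.729, 0.001, 0.001]
force: [6.3, 1.2, -2.2]
width: 55.7
finger_force: 3.1
```

>>> move_arm(
  commands=[
    {"fingers": 0.65, "dx": 0, "dy": -0.02, "dz": 0, "turn": 0},
    {"fingers": 0.65, "dx": 0, "dy": 0, "dz": 0, "turn": 0},
    {"fingers": 0.65, "dx": 0, "dy": 0, "dz": 0, "turn": 0},
  ],
)

```text
time: 12.73
ee_pos: [514.4, -143.2, 194.3]
ee_rot: [0.685, 0.729, 0.001, 0.002]
force: [7.9, 0.1, -2.3]
width: 55.7
finger_force: 3.7
```

>>> move_arm(
  commands=[
    {"fingers": 0.65, "dx": 0, "dy": -0.02, "dz": 0, "turn": 0},
    {"fingers": 0.65, "dx": 0, "dy": 0, "dz": 0, "turn": 0},
    {"fingers": 0.65, "dx": 0, "dy": 0, "dz": 0, "turn": 0},
  ],
)

```text
time: 12.98
ee_pos: [514.1, -143.3, 194.4]
ee_rot: [0.685, 0.729, 0.002, 0.002]
force: [8.5, 0.8, -3.7]
width: 55.6
finger_force: 4.3
```

>>> move_arm(
  commands=[
    {"fingers": 0.65, "dx": 0, "dy": 0.05, "dz": 0, "turn": 0},
    {"fingers": 0.65, "dx": 0, "dy": 0.1, "dz": 0, "turn": 0},
    {"fingers": 0.65, "dx": 0, "dy": 0.15, "dz": 0, "turn": 0},
    {"fingers": 0.65, "dx": 0, "dy": 0.1, "dz": 0, "turn": 0},
    {"fingers": 0.65, "dx": 0, "dy": 0, "dz": 0, "turn": 0},
    {"fingers": 0.65, "dx": 0, "dy": 0, "dz": 0, "turn": 0},
  ],
)

```text
time: 13.48
ee_pos: [527.5, -142.2, 193.6]
ee_rot: [0.685, 0.729, -0.0, -0.001]
force: [0.1, -0.5, -0.3]
width: 55.3
finger_force: 0.0
```

Both stops found: play is about ±4 mm at tip height, and I rocked with roughly 9 N each way. I'll rise and go behind the tab.

>>> move_arm(
  commands=[
    {"fingers": 0.65, "dx": 0, "dy": 0, "dz": -0.5, "turn": 0},
    {"fingers": 0.65, "dx": 0, "dy": 0, "dz": -1, "turn": 0},
    {"fingers": 0.65, "dx": 0, "dy": 0, "dz": -1, "turn": 0},
    {"fingers": 0, "dx": 0.88, "dy": 0.0125, "dz": 0, "turn": 0},
    {"fingers": 0, "dx": 0.88, "dy": 0.0125, "dz": 0, "turn": 0},
    {"fingers": 0, "dx": 0.88, "dy": 0.0125, "dz": 0, "turn": 0},
    {"fingers": 0, "dx": 0.88, "dy": 0.0125, "dz": 0, "turn": 0},
    {"fingers": 0, "dx": 0.88, "dy": 0.0125, "dz": 0, "turn": 0},
    {"fingers": 0, "dx": 0.88, "dy": 0.0125, "dz": 0, "turn": 0},
    {"fingers": 0, "dx": 0.88, "dy": 0.0125, "dz": 0, "turn": 0},
  ],
)

```text
time: 14.32
ee_pos: [515.2, 105.2, 294.0]
ee_rot: [0.685, 0.729, -0.0, -0.0]
force: [0.5, 0.2, -0.4]
width: 0.0
finger_force: 0.0
```

```bash
python3 - <<'E'
from h import *
o=arm.get_obs();print(o["time"],o["ee_pos"],o["force"],o["width"])
for n,src in(("w2",None),("side",arm.get_image("side"))):
    if src is None:
        im=cv2.imread("pics/w2.png")
        m=arm.camera_model("wrist");T=np.eye(4);T[:3,:3]=[[-0.0627,0.998,-0.0005],[0.998,0.0627,0.0001],[0.0002,-0.0005,-1]];T[:3,3]=[532.21,-41.02,329.0];c=(m,T@m["tool_from_camera"])
    else: im=src[:,:,::-1].copy();c=cam("side")
    h=cv2.cvtColor(im,cv2.COLOR_BGR2HSV);k=((h[...,0]<14)&(h[...,1]>225)&(h[...,2]>150)).astype(np.uint8)
    for q in cv2.findContours(k,cv2.RETR_EXTERNAL,cv2.CHAIN_APPROX_NONE)[0]:
        b=cv2.boundingRect(q)
        if cv2.contourArea(q)>60:print(n,b,cast(c,[[b[0],b[1]],[b[0]+b[2],b[1]],[b[0]+b[2],b[1]+b[3]]],104).round(1)[:,:2].tolist())
E
```

```text
14.3167 [515.22770831 105.23200302 294.03270569] [ 0.45982153  0.21373572 -0.35892268] 0.010165145959908705
side (289, 226, 16, 22) [[497.5, 72.6], [540.9, 65.4], [524.2, -30.7]]
```

The tab's top is about (518,71), so its back face is near y≈77. I'll descend behind it.

>>> move_arm(
  commands=[
    {"fingers": 0, "dx": 0, "dy": 0, "dz": 0.9, "turn": 0},
    {"fingers": 0, "dx": 0, "dy": 0, "dz": 0.9, "turn": 0},
    {"fingers": 0, "dx": 0, "dy": 0, "dz": 0.9, "turn": 0},
    {"fingers": 0, "dx": 0, "dy": 0, "dz": 0.9, "turn": 0},
    {"fingers": 0, "dx": 0, "dy": 0, "dz": 0.9, "turn": 0},
    {"fingers": 0, "dx": 0, "dy": 0, "dz": 0.3, "turn": 0},
    {"fingers": 0, "dx": 0, "dy": 0, "dz": 0, "turn": 0},
    {"fingers": 0, "dx": 0, "dy": 0, "dz": 0, "turn": 0},
  ],
)

```text
time: 15.03
ee_pos: [516.3, 103.6, 102.5]
ee_rot: [0.685, 0.729, -0.0, -0.0]
force: [-0.0, 0.3, 0.4]
width: -0.0
finger_force: 0.0
```

```bash
python3 - <<'E'
from h import *
a=arm.get_image("side")[190:330,230:420];b=arm.get_image("wrist")
cv2.imwrite("pics/t1.png",np.hstack([cv2.resize(a,(407,300)),cv2.resize(b,(400,300))[:,:390]])[:,:,::-1])
o=arm.get_obs();print(o["time"],o["ee_pos"],o["force"],o["width"])
E
```

```text
15.1333 [518.47608281 103.76315209 104.83416551] [-0.0800472   0.76688397  0.05025843] 0.04627389209454778
```

View pics/t1.png

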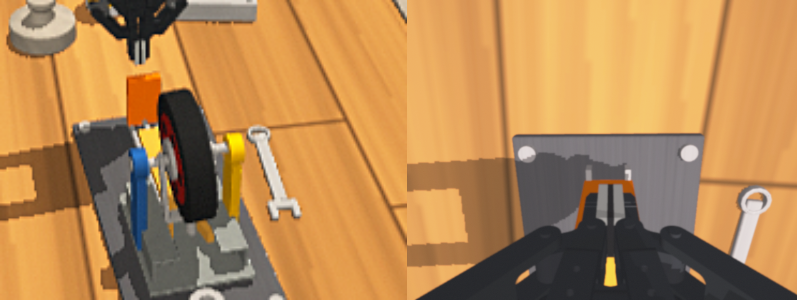

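```bash
python3 - <<'E'
from h import *
c=cam("side")
for z in(105,95,85,80,75):print(z,((proj(c,[[518.5,103.8-8,z]])[0]-[230,190])*2.142).round(0))
print((proj(c,[[518,76,104]])[0]-[230,190])*2.142)
E
```

```text
105 [140.  65.]
95 [140.  71.]
85 [140.  77.]
80 [140.  80.]
75 [140.  83.]
[141.71245165  74.05348113]
```

The side view puts the shut tips at about z≈107, level with the tab's top, so I'll go down another 34 mm before pushing.

>>> move_arm(
  commands=[
    {"fingers": 0, "dx": 0, "dy": 0, "dz": 0.45, "turn": 0},
    {"fingers": 0, "dx": 0, "dy": 0, "dz": 0.4, "turn": 0},
    {"fingers": 0, "dx": 0, "dy": 0, "dz": 0, "turn": 0},
    {"fingers": 0, "dx": -0.1, "dy": 0, "dz": 0, "turn": 0},
    {"fingers": 0, "dx": -0.1, "dy": 0, "dz": 0, "turn": 0},
    {"fingers": 0, "dx": -0.05, "dy": 0, "dz": 0, "turn": 0},
    {"fingers": 0, "dx": 0, "dy": 0, "dz": 0, "turn": 0},
  ],
)

```text
time: 15.72
ee_pos: [518.0, 93.2, 69.6]
ee_rot: [0.685, 0.728, 0.001, 0.001]
force: [0.3, 0.9, -0.6]
width: 0.0
finger_force: 0.0
```

>>> move_arm(
  commands=[
    {"fingers": 0, "dx": -0.05, "dy": 0, "dz": 0, "turn": 0},
    {"fingers": 0, "dx": -0.05, "dy": 0, "dz": 0, "turn": 0},
    {"fingers": 0, "dx": -0.05, "dy": 0, "dz": 0, "turn": 0},
  ],
)

```text
time: 15.97
ee_pos: [517.4, 88.3, 68.6]
ee_rot: [0.685, 0.729, 0.001, -0.0]
force: [0.1, 4.5, 1.9]
width: -0.2
finger_force: 2.0
```

>>> move_arm(
  commands=[
    {"fingers": 0, "dx": -0.05, "dy": 0, "dz": 0, "turn": 0},
    {"fingers": 0, "dx": -0.05, "dy": 0, "dz": 0, "turn": 0},
    {"fingers": 0, "dx": -0.05, "dy": 0, "dz": 0, "turn": 0},
  ],
)

```text
time: 16.22
ee_pos: [517.8, 82.3, 68.5]
ee_rot: [0.685, 0.729, 0.001, 0.0]
force: [-0.7, 4.2, 3.6]
width: 0.3
finger_force: 2.2
```

>>> move_arm(
  commands=[
    {"fingers": 0, "dx": -0.04, "dy": 0, "dz": 0, "turn": 0},
    {"fingers": 0, "dx": -0.04, "dy": 0, "dz": 0, "turn": 0},
    {"fingers": 0, "dx": -0.04, "dy": 0, "dz": 0, "turn": 0},
    {"fingers": 0, "dx": -0.04, "dy": 0, "dz": 0, "turn": 0},
  ],
)

```text
time: 16.55
ee_pos: [518.2, 75.4, 68.2]
ee_rot: [0.685, 0.729, 0.0, 0.0]
force: [1.0, 4.4, 2.9]
width: -0.0
finger_force: 2.0
```

>>> move_arm(
  commands=[
    {"fingers": 0, "dx": -0.04, "dy": 0, "dz": 0, "turn": 0},
    {"fingers": 0, "dx": -0.04, "dy": 0, "dz": 0, "turn": 0},
  ],
)

```text
time: 16.72
ee_pos: [518.3, 72.1, 68.2]
ee_rot: [0.685, 0.729, 0.0, 0.0]
force: [1.8, 4.8, 2.8]
width: -0.1
finger_force: 2.0
```

>>> move_arm(
  commands=[
    {"fingers": 0, "dx": -0.04, "dy": 0, "dz": 0, "turn": 0},
    {"fingers": 0, "dx": -0.04, "dy": 0, "dz": 0, "turn": 0},
  ],
)

```text
time: 16.88
ee_pos: [518.5, 68.9, 68.2]
ee_rot: [0.685, 0.729, 0.0, 0.0]
force: [1.4, 3.6, 3.6]
width: -0.1
finger_force: 2.0
```

>>> move_arm(
  commands=[
    {"fingers": 0, "dx": -0.04, "dy": 0, "dz": 0, "turn": 0},
    {"fingers": 0, "dx": -0.04, "dy": 0, "dz": 0, "turn": 0},
  ],
)

```text
time: 17.05
ee_pos: [518.7, 65.7, 68.1]
ee_rot: [0.685, 0.729, 0.0, 0.0]
force: [2.1, 4.2, 1.8]
width: -0.1
finger_force: 2.0
```

>>> move_arm(
  commands=[
    {"fingers": 0, "dx": -0.04, "dy": 0, "dz": 0, "turn": 0},
    {"fingers": 0, "dx": -0.04, "dy": 0, "dz": 0, "turn": 0},
  ],
)

```text
time: 17.22
ee_pos: [518.8, 62.5, 68.1]
ee_rot: [0.685, 0.729, 0.0, 0.0]
force: [2.5, 3.9, 2.4]
width: 0.0
finger_force: 2.0
```

>>> move_arm(
  commands=[
    {"fingers": 0, "dx": -0.04, "dy": 0, "dz": 0, "turn": 0},
    {"fingers": 0, "dx": -0.04, "dy": 0, "dz": 0, "turn": 0},
  ],
)

```text
time: 17.38
ee_pos: [519.0, 59.3, 68.1]
ee_rot: [0.685, 0.729, 0.0, 0.0]
force: [2.3, 4.1, 2.9]
width: -0.0
finger_force: 2.0
```

>>> move_arm(
  commands=[
    {"fingers": 0, "dx": -0.04, "dy": 0, "dz": 0, "turn": 0},
    {"fingers": 0, "dx": -0.04, "dy": 0, "dz": 0, "turn": 0},
  ],
)

```text
time: 17.55
ee_pos: [519.1, 56.2, 68.1]
ee_rot: [0.685, 0.729, 0.0, 0.0]
force: [2.3, 4.8, 1.8]
width: -0.1
finger_force: 2.1
```

>>> move_arm(
  commands=[
    {"fingers": 0, "dx": -0.04, "dy": 0, "dz": 0, "turn": 0},
    {"fingers": 0, "dx": -0.04, "dy": 0, "dz": 0, "turn": 0},
  ],
)

```text
time: 17.72
ee_pos: [519.2, 54.4, 68.1]
ee_rot: [0.685, 0.728, 0.001, -0.001]
force: [1.6, 10.7, 1.9]
width: -0.2
finger_force: 5.6
```

It bites at y≈55, with about 10.7 N. I'll hold with a hair of back-off.

>>> move_arm(
  commands=[
    {"fingers": 0, "dx": 0.015, "dy": 0, "dz": 0, "turn": 0},
  ],
)

```text
time: 17.8
ee_pos: [519.2, 55.0, 68.1]
ee_rot: [0.685, 0.728, 0.001, -0.001]
force: [2.8, 8.0, 1.7]
width: 0.3
finger_force: 3.9
```

>>> move_arm(
  commands=[
    {"fingers": 0, "dx": -0.01, "dy": 0, "dz": 0, "turn": 0},
    {"fingers": 0, "dx": 0, "dy": 0, "dz": 0, "turn": 0},
    {"fingers": 0, "dx": 0, "dy": 0, "dz": 0, "turn": 0},
  ],
)

```text
time: 18.05
ee_pos: [519.2, 54.8, 68.1]
ee_rot: [0.685, 0.729, 0.001, -0.001]
force: [2.7, 9.2, 2.2]
width: 0.1
finger_force: 4.5
```

>>> move_arm(
  commands=[
    {"fingers": 0, "dx": 0.1, "dy": 0, "dz": 0, "turn": 0},
    {"fingers": 0, "dx": 0.25, "dy": 0, "dz": 0, "turn": 0},
    {"fingers": 0, "dx": 0, "dy": 0, "dz": 0, "turn": 0},
    {"fingers": 0, "dx": 0, "dy": 0, "dz": -0.9, "turn": 0},
    {"fingers": 0, "dx": 0, "dy": 0, "dz": -0.95, "turn": 0},
    {"fingers": 0, "dx": 0, "dy": 0, "dz": -0.95, "turn": 0},
    {"fingers": 0, "dx": 0, "dy": 0, "dz": -0.95, "turn": 0},
    {"fingers": 0, "dx": 0, "dy": 0, "dz": -0.95, "turn": 0},
    {"fingers": 0, "dx": 0, "dy": 0, "dz": -0.95, "turn": 0},
  ],
)

```text
time: 18.8
ee_pos: [517.1, 66.6, 295.1]
ee_rot: [0.685, 0.729, -0.001, -0.0]
force: [0.7, 0.4, -0.5]
width: 0.5
finger_force: 0.0
```

>>> move_arm(
  commands=[
    {"fingers": 0.65, "dx": -0.873, "dy": 0, "dz": 0, "turn": 0},
    {"fingers": 0.65, "dx": -0.873, "dy": 0, "dz": 0, "turn": 0},
    {"fingers": 0.65, "dx": -0.873, "dy": 0, "dz": 0, "turn": 0},
    {"fingers": 0.65, "dx": -0.873, "dy": 0, "dz": 0, "turn": 0},
    {"fingers": 0.65, "dx": -0.873, "dy": 0, "dz": 0, "turn": 0},
    {"fingers": 0.65, "dx": -0.873, "dy": 0, "dz": 0, "turn": 0},
    {"fingers": 0.65, "dx": 0, "dy": 0, "dz": 0, "turn": 0},
    {"fingers": 0.65, "dx": 0, "dy": 0, "dz": 0, "turn": 0},
  ],
)

```text
time: 19.47
ee_pos: [530.2, -143.9, 292.9]
ee_rot: [0.686, 0.727, -0.001, -0.001]
force: [-0.8, 0.9, 1.2]
width: 55.6
finger_force: 0.0
```

>>> move_arm(
  commands=[
    {"fingers": 0.65, "dx": 0.04, "dy": 0.05, "dz": 0.5, "turn": 0},
    {"fingers": 0.65, "dx": 0, "dy": 0, "dz": 0.6, "turn": 0},
    {"fingers": 0.65, "dx": 0, "dy": 0, "dz": 0.6, "turn": 0},
    {"fingers": 0.65, "dx": 0, "dy": 0, "dz": 0.5, "turn": 0},
    {"fingers": 0.65, "dx": 0, "dy": 0, "dz": 0.25, "turn": 0},
    {"fingers": 0.65, "dx": 0, "dy": 0, "dz": 0, "turn": 0},
    {"fingers": 0.65, "dx": 0, "dy": 0, "dz": 0, "turn": 0},
    {"fingers": 0.65, "dx": 0, "dy": 0, "dz": 0, "turn": 0},
  ],
)

```text
time: 20.13
ee_pos: [534.2, -140.1, 197.7]
ee_rot: [0.685, 0.729, 0.0, 0.001]
force: [0.3, 0.7, 0.0]
width: 55.5
finger_force: 0.0
```

>>> move_arm(
  commands=[
    {"fingers": 0.65, "dx": 0, "dy": 0.05, "dz": 0.08, "turn": 0},
    {"fingers": 0.65, "dx": 0, "dy": 0.05, "dz": 0, "turn": 0},
    {"fingers": 0.65, "dx": 0, "dy": 0.05, "dz": 0, "turn": 0},
    {"fingers": 0.65, "dx": 0, "dy": 0.025, "dz": 0, "turn": 0},
    {"fingers": 0.65, "dx": 0, "dy": 0, "dz": 0, "turn": 0},
    {"fingers": 0.65, "dx": 0, "dy": 0, "dz": 0, "turn": 0},
  ],
)

```text
time: 20.63
ee_pos: [540.3, -139.8, 193.0]
ee_rot: [0.685, 0.729, 0.0, 0.0]
force: [-0.1, 0.3, 0.4]
width: 55.5
finger_force: 0.0
```

>>> move_arm(
  commands=[
    {"fingers": 0.65, "dx": 0, "dy": 0.025, "dz": 0, "turn": 0},
    {"fingers": 0.65, "dx": 0, "dy": 0.025, "dz": 0, "turn": 0},
    {"fingers": 0.65, "dx": 0, "dy": 0, "dz": 0, "turn": 0},
  ],
)

```text
time: 20.88
ee_pos: [542.3, -139.6, 192.9]
ee_rot: [0.685, 0.729, 0.0, 0.0]
force: [-0.3, 0.2, -1.2]
width: 55.5
finger_force: 0.0
```

>>> move_arm(
  commands=[
    {"fingers": 0.65, "dx": 0, "dy": 0.025, "dz": 0, "turn": 0},
    {"fingers": 0.65, "dx": 0, "dy": 0.025, "dz": 0, "turn": 0},
    {"fingers": 0.65, "dx": 0, "dy": 0, "dz": 0, "turn": 0},
  ],
)

```text
time: 21.13
ee_pos: [544.3, -139.4, 192.9]
ee_rot: [0.685, 0.729, -0.0, -0.0]
force: [-0.9, -0.0, 0.4]
width: 55.4
finger_force: 0.1
```

>>> move_arm(
  commands=[
    {"fingers": 0.65, "dx": 0, "dy": 0.025, "dz": 0, "turn": 0},
    {"fingers": 0.65, "dx": 0, "dy": 0, "dz": 0, "turn": 0},
  ],
)

```text
time: 21.3
ee_pos: [544.7, -139.4, 192.8]
ee_rot: [0.685, 0.729, -0.0, -0.001]
force: [-2.0, 0.5, 2.5]
width: 55.5
finger_force: 1.0
```

>>> move_arm(
  commands=[
    {"fingers": 0.65, "dx": 0, "dy": 0.025, "dz": 0, "turn": 0},
    {"fingers": 0.65, "dx": 0, "dy": 0.025, "dz": 0, "turn": 0},
    {"fingers": 0.65, "dx": 0, "dy": 0, "dz": 0, "turn": 0},
    {"fingers": 0.65, "dx": 0, "dy": 0, "dz": 0, "turn": 0},
  ],
)

```text
time: 21.63
ee_pos: [545.8, -139.3, 192.8]
ee_rot: [0.685, 0.729, -0.001, -0.001]
force: [-6.7, -1.3, 2.9]
width: 55.6
finger_force: 2.9
```

>>> move_arm(
  commands=[
    {"fingers": 0.65, "dx": 0, "dy": 0.025, "dz": 0, "turn": 0},
    {"fingers": 0.65, "dx": 0, "dy": 0, "dz": 0, "turn": 0},
    {"fingers": 0.65, "dx": 0, "dy": 0, "dz": 0, "turn": 0},
  ],
)

```text
time: 21.88
ee_pos: [546.2, -139.3, 192.8]
ee_rot: [0.685, 0.729, -0.002, -0.002]
force: [-8.2, -0.8, 5.6]
width: 55.5
finger_force: 3.7
```

>>> move_arm(
  commands=[
    {"fingers": 0.65, "dx": 0, "dy": 0.025, "dz": 0, "turn": 0},
    {"fingers": 0.65, "dx": 0, "dy": 0, "dz": 0, "turn": 0},
    {"fingers": 0.65, "dx": 0, "dy": 0, "dz": 0, "turn": 0},
  ],
)

```text
time: 22.13
ee_pos: [546.6, -139.3, 192.8]
ee_rot: [0.685, 0.729, -0.002, -0.002]
force: [-9.5, -1.1, 4.7]
width: 55.2
finger_force: 4.5
```

>>> move_arm(
  commands=[
    {"fingers": 0.65, "dx": 0, "dy": -0.05, "dz": 0, "turn": 0},
    {"fingers": 0.65, "dx": 0, "dy": -0.1, "dz": 0, "turn": 0},
    {"fingers": 0.65, "dx": 0, "dy": -0.15, "dz": 0, "turn": 0},
    {"fingers": 0.65, "dx": 0, "dy": -0.15, "dz": 0, "turn": 0},
    {"fingers": 0.65, "dx": 0, "dy": -0.1, "dz": 0, "turn": 0},
    {"fingers": 0.65, "dx": 0, "dy": -0.05, "dz": 0, "turn": 0},
    {"fingers": 0.65, "dx": 0, "dy": 0, "dz": 0, "turn": 0},
    {"fingers": 0.65, "dx": 0, "dy": 0, "dz": 0, "turn": 0},
  ],
)

```text
time: 22.8
ee_pos: [525.3, -140.7, 193.0]
ee_rot: [0.685, 0.729, 0.0, 0.0]
force: [-0.3, -0.3, 0.5]
width: 55.2
finger_force: 0.0
```

>>> move_arm(
  commands=[
    {"fingers": 0.65, "dx": 0, "dy": -0.025, "dz": 0, "turn": 0},
    {"fingers": 0.65, "dx": 0, "dy": -0.025, "dz": 0, "turn": 0},
    {"fingers": 0.65, "dx": 0, "dy": -0.025, "dz": 0, "turn": 0},
    {"fingers": 0.65, "dx": 0, "dy": -0.025, "dz": 0, "turn": 0},
    {"fingers": 0.65, "dx": 0, "dy": 0, "dz": 0, "turn": 0},
  ],
)

```text
time: 23.22
ee_pos: [521.1, -140.9, 192.8]
ee_rot: [0.685, 0.729, -0.0, -0.0]
force: [0.1, 0.0, -0.3]
width: 55.5
finger_force: 0.0
```

>>> move_arm(
  commands=[
    {"fingers": 0.65, "dx": 0, "dy": -0.025, "dz": 0, "turn": 0},
    {"fingers": 0.65, "dx": 0, "dy": 0, "dz": 0, "turn": 0},
  ],
)

```text
time: 23.38
ee_pos: [520.5, -140.9, 192.9]
ee_rot: [0.685, 0.729, 0.0, 0.0]
force: [0.7, -0.0, -0.7]
width: 55.6
finger_force: 0.6
```

Contact comes exactly where expected, so there is no play.

>>> move_arm(
  commands=[
    {"fingers": 0.65, "dx": 0, "dy": -0.025, "dz": 0, "turn": 0},
    {"fingers": 0.65, "dx": 0, "dy": -0.025, "dz": 0, "turn": 0},
    {"fingers": 0.65, "dx": 0, "dy": -0.025, "dz": 0, "turn": 0},
    {"fingers": 0.65, "dx": 0, "dy": 0, "dz": 0, "turn": 0},
    {"fingers": 0.65, "dx": 0, "dy": 0, "dz": 0, "turn": 0},
  ],
)

```text
time: 23.8
ee_pos: [518.8, -141.0, 193.0]
ee_rot: [0.685, 0.729, 0.001, 0.001]
force: [6.4, -0.0, -4.1]
width: 55.4
finger_force: 3.3
```

>>> move_arm(
  commands=[
    {"fingers": 0.65, "dx": 0, "dy": -0.025, "dz": 0, "turn": 0},
    {"fingers": 0.65, "dx": 0, "dy": 0, "dz": 0, "turn": 0},
    {"fingers": 0.65, "dx": 0, "dy": 0, "dz": 0, "turn": 0},
  ],
)

```text
time: 24.05
ee_pos: [518.3, -141.1, 193.0]
ee_rot: [0.685, 0.729, 0.002, 0.002]
force: [8.1, 1.3, -4.8]
width: 55.9
finger_force: 4.1
```

>>> move_arm(
  commands=[
    {"fingers": 0.65, "dx": 0, "dy": -0.015, "dz": 0, "turn": 0},
    {"fingers": 0.65, "dx": 0, "dy": 0, "dz": 0, "turn": 0},
    {"fingers": 0.65, "dx": 0, "dy": 0, "dz": 0, "turn": 0},
  ],
)

```text
time: 24.3
ee_pos: [518.1, -141.1, 193.0]
ee_rot: [0.685, 0.729, 0.002, 0.002]
force: [9.3, 0.4, -4.4]
width: 55.7
finger_force: 4.6
```

>>> move_arm(
  commands=[
    {"fingers": 0.65, "dx": 0, "dy": 0.05, "dz": 0, "turn": 0},
    {"fingers": 0.65, "dx": 0, "dy": 0.1, "dz": 0, "turn": 0},
    {"fingers": 0.65, "dx": 0, "dy": 0.15, "dz": 0, "turn": 0},
    {"fingers": 0.65, "dx": 0, "dy": 0.12, "dz": 0, "turn": 0},
    {"fingers": 0.65, "dx": 0, "dy": 0, "dz": 0, "turn": 0},
    {"fingers": 0.65, "dx": 0, "dy": 0, "dz": -0.4, "turn": 0},
    {"fingers": 0.65, "dx": 0, "dy": 0, "dz": -0.9, "turn": 0},
    {"fingers": 0.65, "dx": 0, "dy": 0, "dz": -0.9, "turn": 0},
    {"fingers": 0.65, "dx": 0, "dy": 0, "dz": 0, "turn": 0},
    {"fingers": 0.65, "dx": 0, "dy": 0, "dz": 0, "turn": 0},
  ],
)

```text
time: 25.13
ee_pos: [534.0, -140.9, 284.4]
ee_rot: [0.685, 0.729, 0.001, 0.003]
force: [-0.1, -0.0, -0.2]
width: 55.7
finger_force: 0.0
```

```bash
python3 - <<'E'
from h import *
a=arm.get_image("side")[190:360,230:420];b=arm.get_image("wrist")
cv2.imwrite("pics/f1.png",np.hstack([cv2.resize(a,(335,300)),cv2.resize(b,(400,300))])[:,:,::-1])
o=arm.get_obs();print(o["time"],o["ee_pos"],o["force"],o["width"])
E
```

```text
25.2333 [ 531.88299572 -140.03445228  280.35102232] [-0.18804942  0.62626603 -1.48008037] 55.28914433407229
```

View pics/f1.png

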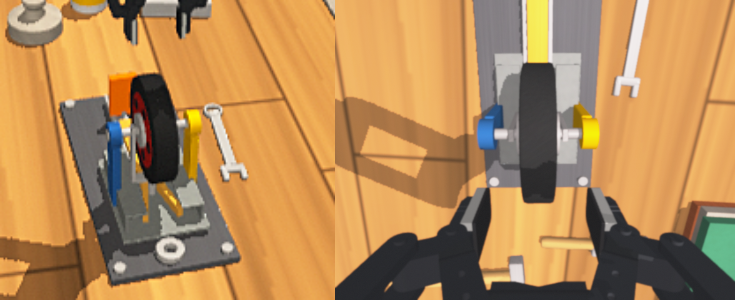

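The picture shows the gripper clear above the stand. The wheel stands upright and centred at (538,130) between the blue post (488) and the yellow post (588), and the bearing ring and wrench have not moved. I'm handing in.

```bash
python3 -c "
from station import arm
print(arm.close_job())"
```

```text
the job is handed in; nothing more can be done
None
```

The job is handed in: I rocked the wheel both ways at about 9 N (about 4 mm of play each side), snugged the taper at 9–11 N, then rocked it again at about 9 N each way and found no play; it stands centred with the gripper clear.

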